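# Grade the press stop pillars along the setup rail

## Robot

A 7-joint arm with a two-finger parallel gripper is mounted at the origin on the work surface. World frame = base frame: x ahead of the robot, y to its left, z up, the work surface at z = 0. Lengths are in m, angles in rad, forces in N, time in s.
With the tool pointing down it reaches from about 0.425 to 0.875 m from the base axis. Payload 4.7 kg.
Tool frame: the origin (TCP) lies at the very end of the fingers, on their centre line; the grasp point (between the pads) lies 19 mm behind it (grip_point_offset is the distance from the TCP to the grasp point, in m); x points along the fingers, z is the direction in which the jaws open and shut, and the axes are right-handed (so a half turn about x gives the same grasp; the last joint's range is limited). The gripper opens to 87 mm and grips with 3 to 60 N. Pads are 19 mm wide; open, the fingers measure 117 mm over their backs; the gripper's body (75 mm by 190 mm) begins 51 mm behind the grasp point.
Start: joints at [1.288, 0.321, -0.07, 1.45, 0.023, 1.371, -0.057], TCP at [0.19, -0.622, 0.223] pointing down, gripper open.
Joint ranges: [-2.86, 2.86], [-0.3, 2.09], [-1.38, 1.24], [0.06, 2.45], [-1.56, 4.7], [0.09, 2.05], [-2.69, 2.69]. Speed limits (rad/s): [2.57, 2.57, 3.14, 3.14, 3.14, 3.14, 3.14].

## Interface

Orientations are given as a rotation vector (axis times angle).
In Python, from bench import get_state, get_image, calibration, close_job, grip_point_offset gives the robot as it stands.
- The arm moves only by the tool play_rows, never from a script. Its argument "targets" is a list of rows, each an object with "claw": the closure, from 0 (fully open) to 1 (shut); "linear": the shift along the tool's x, y, z as a fraction of full scale, a list of three; "rotation": the turn, a rotation vector about the tool's x, y, z as a fraction of full scale, a list of three. In form: [{"claw": claw, "linear": [x, y, z], "rotation": [wx, wy, wz]}, ...]. A call has 1 to 10 rows; each row shifts and turns the pose as measured when the row begins, along the tool's axes as they then stand; what a row does not reach is not made up. Full scale, the value 1, is 2.5 cm for a shift and 90 degrees for a turn. A row lasts 1/12 s, in which the tool goes at most 41.7 mm and 7.16 degrees, less where a joint would pass 70% of its speed; a pose out of reach is approached as far as the arm can. A call with a number of a shift or a turn outside -1 to 1 is refused whole. A call with a gripper value outside its range is refused whole. The fingers move at their own pace and stop on an object; "newtons" is the grip in N (left out, the last holds). Time passes only in rows, so rows that do not move let the fingers close. It gives the time, the measured TCP pose, the force and the opening at its end, in the units of the state.
- get_state(): the state, without advancing time (a new reading comes with each control period).
- get_image(name): name is "scene" or "top"; returns the picture (400x640x3 uint8, blue, green, red); there is no depth.
- calibration(name): a dict with "fx", "fy", "cx", "cy" (pixels), "rvec" (rotation vector, rad) and "tvec" (3), from world to camera coordinates, as OpenCV has them. Camera axes: x right, y down, z forward; pixel columns grow to the right and rows downward; lengths in m; the calibration is good to about 2 mm. A picture is of the moment at which its call begins. calibration takes no time and is no camera call.
- close_job(): hands the job in, once; it reports no verdict.
The state is a dict: "time": time; "joint_positions": joint angles; "qd": joint speeds; "joint_torque": joint torques, N m; "position": TCP position; "tool_rot": TCP orientation; "ft_force": force on the tool from outside, world axes, zero at the start; "torque": the same for the moment, N m; "grip_width": opening from 0.0 (shut) to 1.0 (fully open).
Only numpy, scipy, OpenCV 4.12 (cv2) and the standard library are available. Lean on these libraries where they do the work, as an engineer would, in place of code of your own. Each camera call takes 0.05 s, during which the arm holds its last target. There are 200 camera calls.

## Task

Line the four round steel stop pillars up on the four black rubber pads of the aluminium setup rail in order of height: the tallest on the pad next to the column with the black star knob, then stepping down to the shortest at the other end. Stand each one upright with its whole foot on its pad, set down and not dropped or thrown, and never let one tip over; let go of them all at the end.

Things in the scene. Friction and masses are not known exactly. Their poses are not given: they have to be found in the camera images.
- pillar_45_mid (a point): The shortest stop pillar: a loose upright steel cylinder, 32 mm in diameter, 45 mm high, about 0.2 kg. The point is its centre, 22.5 mm above its foot; z runs up its axis. It starts standing on the bench top (z = 0) in a loose row with the other three, 75 mm or more apart; a low black star knob and a brass nut (under 25 mm high) in that row are not part of the job.
- pillar_65_mid (a point): The second shortest stop pillar: a loose upright steel cylinder, 32 mm in diameter, 65 mm high, about 0.29 kg. The point is its centre, 32.5 mm above its foot; z runs up its axis. It starts standing on the bench top (z = 0) in a loose row with the other three, 75 mm or more apart; a low black star knob and a brass nut (under 25 mm high) in that row are not part of the job.
- pillar_85_mid (a point): The second tallest stop pillar: a loose upright steel cylinder, 32 mm in diameter, 85 mm high, about 0.38 kg. The point is its centre, 42.5 mm above its foot; z runs up its axis. It starts standing on the bench top (z = 0) in a loose row with the other three, 75 mm or more apart; a low black star knob and a brass nut (under 25 mm high) in that row are not part of the job.
- pillar_105_mid (a point): The tallest stop pillar: a loose upright steel cylinder, 32 mm in diameter, 105 mm high, about 0.47 kg. The point is its centre, 52.5 mm above its foot; z runs up its axis. It starts standing on the bench top (z = 0) in a loose row with the other three, 75 mm or more apart; a low black star knob and a brass nut (under 25 mm high) in that row are not part of the job.
- pad_a_top (a point): End pad, the one farthest along +y (left). Centre of the upper face of a fixed round black rubber pad, 58 mm in diameter (thin grey ring on it), 5 mm thick, on a fixed aluminium rail 12 mm high, 80 mm wide, 330 mm long (pad face 17 mm above the bench). Four alike pads a, b, c, d, 65 to 85 mm apart; y runs along the rail from d to a, x across it, z up. The knob column tells which end is the tall one.
- pad_b_top (a point): Second pad, between a and c. Centre of the upper face of a fixed round black rubber pad, 58 mm in diameter (thin grey ring on it), 5 mm thick, on a fixed aluminium rail 12 mm high, 80 mm wide, 330 mm long (pad face 17 mm above the bench). Four alike pads a, b, c, d, 65 to 85 mm apart; y runs along the rail from d to a, x across it, z up. The knob column tells which end is the tall one.
- pad_c_top (a point): Third pad, between b and d. Centre of the upper face of a fixed round black rubber pad, 58 mm in diameter (thin grey ring on it), 5 mm thick, on a fixed aluminium rail 12 mm high, 80 mm wide, 330 mm long (pad face 17 mm above the bench). Four alike pads a, b, c, d, 65 to 85 mm apart; y runs along the rail from d to a, x across it, z up. The knob column tells which end is the tall one.
- pad_d_top (a point): End pad, the one farthest along -y (right). Centre of the upper face of a fixed round black rubber pad, 58 mm in diameter (thin grey ring on it), 5 mm thick, on a fixed aluminium rail 12 mm high, 80 mm wide, 330 mm long (pad face 17 mm above the bench). Four alike pads a, b, c, d, 65 to 85 mm apart; y runs along the rail from d to a, x across it, z up. The knob column tells which end is the tall one.
- knob_column: Fixed column that marks the tall end: aluminium block 50 x 44 x 22 mm, on it an upright steel hexagon bar and a black star knob 42 mm across, 72 mm high in all. Origin at the centre of its underside. It stands in line with the rail beyond one end, about 88 mm from the centre of the nearest pad (a or d); a bare 22 mm high block stands beyond the other end.

How it is judged:
At the end, for the whole second after the job is handed in: Counted from the pad next to the knob column, the pillars of 105, 85, 65 and 45 mm stand on the four pads in turn, each centred within 13 mm of its pad's centre, foot on the pad (height within 5 mm), upright within 0.1 rad, released and at rest (((horizontal distance between knob_column and pad_a_top below 0.125 m and horizontal distance between pillar_105_mid and pad_a_top below 0.013 m and z of pillar_105_mid in the frame of pad_a_top between 0.0475 and 0.0575 m and horizontal distance between pillar_85_mid and pad_b_top below 0.013 m and z of pillar_85_mid in the frame of pad_b_top between 0.0375 and 0.0475 m and horizontal distance between pillar_65_mid and pad_c_top below 0.013 m and z of pillar_65_mid in the frame of pad_c_top between 0.0275 and 0.0375 m and horizontal distance between pillar_45_mid and pad_d_top below 0.013 m and z of pillar_45_mid in the frame of pad_d_top between 0.0175 and 0.0275 m) or (horizontal distance between knob_column and pad_d_top below 0.125 m and horizontal distance between pillar_105_mid and pad_d_top below 0.013 m and z of pillar_105_mid in the frame of pad_d_top between 0.0475 and 0.0575 m and horizontal distance between pillar_85_mid and pad_c_top below 0.013 m and z of pillar_85_mid in the frame of pad_c_top between 0.0375 and 0.0475 m and horizontal distance between pillar_65_mid and pad_b_top below 0.013 m and z of pillar_65_mid in the frame of pad_b_top between 0.0275 and 0.0375 m and horizontal distance between pillar_45_mid and pad_a_top below 0.013 m and z of pillar_45_mid in the frame of pad_a_top between 0.0175 and 0.0275 m)) and angle between each of pillar_45_mid, pillar_65_mid, pillar_85_mid, pillar_105_mid's own z axis and vertical below 0.1 rad and linear speed of each of pillar_45, pillar_65, pillar_85, pillar_105 below 0.01 m/s and angular speed of each of pillar_45, pillar_65, pillar_85, pillar_105 below 0.1 rad/s and contact force between each of pillar_45, pillar_65, pillar_85, pillar_105 and the fingers below 0.1 N); the robot touches nothing.
It fails at once if a pillar tips by more than about 40 degrees (angle between any of pillar_45_mid, pillar_65_mid, pillar_85_mid, pillar_105_mid's own z axis and vertical above 0.7 rad).
It fails at once if a pillar is dropped from more than about 4 cm or knocked flying (faster than 0.9 m/s while not in the fingers) ((linear speed of pillar_45 above 0.9 m/s and contact force between pillar_45 and the fingers below 0.05 N) or (linear speed of pillar_65 above 0.9 m/s and contact force between pillar_65 and the fingers below 0.05 N) or (linear speed of pillar_85 above 0.9 m/s and contact force between pillar_85 and the fingers below 0.05 N) or (linear speed of pillar_105 above 0.9 m/s and contact force between pillar_105 and the fingers below 0.05 N)).
It also fails if it takes over 104 s, if anything falls off the work surface, if the arm or the gripper's body presses on something with over 40 N, if the wrist force passes 120 N, or if a joint passes its speed limit or range.

## Working session

There is one attempt and no reset: what is moved stays moved. The work goes in short steps, Python scripts to look and compute and a tool call to move; the robot and the scene stay as the last step left them, time stands still between calls to the robot, and variables do not carry over. Pictures are saved under pics/ and viewed, about 12 in all and at most 16, crops included, and the job is handed in when it is done.

Besides the shell and the picture viewer there is one more tool, called after "Request:" as name([rows], argument=value, ...), one row to a line, values as JSON. play_rows: Moves the arm, as the interface text tells. Shift numbers are shares of 2.5 cm and turn numbers shares of 90 degrees, none past 1 either way. Its arguments: {"type":"object","properties":{"targets":{"type":"array"},"newtons":{"type":"number"}},"required":["targets"]}

```bash
ls; mkdir -p pics
cat > h.py <<'E'
import numpy as np, cv2
from bench import *
def cam(n):
    c=calibration(n); K=np.array([[c['fx'],0,c['cx']],[0,c['fy'],c['cy']],[0,0,1.]])
    return K,np.array(c['rvec'],float).ravel(),np.array(c['tvec'],float).ravel()
def ray(n,u,v,z):
    K,r,t=cam(n); R=cv2.Rodrigues(r)[0]; o=-R.T@t
    d=R.T@np.linalg.inv(K)@np.array([u,v,1.]); return o+d*(z-o[2])/d[2]
def proj(n,p):
    K,r,t=cam(n); return cv2.projectPoints(np.array(p,float).reshape(-1,1,3),r,t,K,None)[0].reshape(-1,2)
E
python3 - <<'E'
from h import *
for n in('top','scene'):
    cv2.imwrite(f'pics/{n}0.png',get_image(n)); K,r,t=cam(n); print(n,K[0,0],-cv2.Rodrigues(r)[0].T@t)
print(get_state(), grip_point_offset() if callable(grip_point_offset) else grip_point_offset)
E
```

```text
pics
top 400.5317841329954 [0.44471505 0.00743084 1.07732392]
scene 404.3177848789867 [ 1.03287601 -0.2162616   0.79319283]
{'time': 0.1, 'joint_positions': array([ 1.2880535 ,  0.3217254 , -0.07007789,  1.4515561 ,  0.022575  ,
        1.37079892, -0.05685753]), 'qd': array([ 0.00027703, -0.00268405, -0.00107562, -0.00335754, -0.00110791,
        0.00013473,  0.00093523]), 'joint_torque': array([-8.38312280e-04, -4.92569447e+01, -4.05902686e-01, -3.13399708e+01,
       -6.41118642e-02,  3.94990901e-02,  5.55266433e-05]), 'position': array([ 0.18993929, -0.62110945,  0.22158451]), 'tool_rot': array([ 0.98875353,  1.33659703, -0.9871695 ]), 'ft_force': array([-0.11107753, -0.31234267,  0.52746386]), 'torque': array([-0.00998969, -0.04120223, -0.03324269]), 'grip_width': 0.9968743166094735} 0.0187
```

View pics/top0.png

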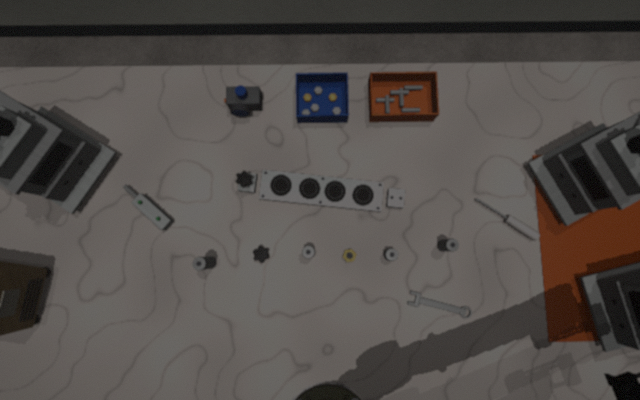

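View pics/scene0.png

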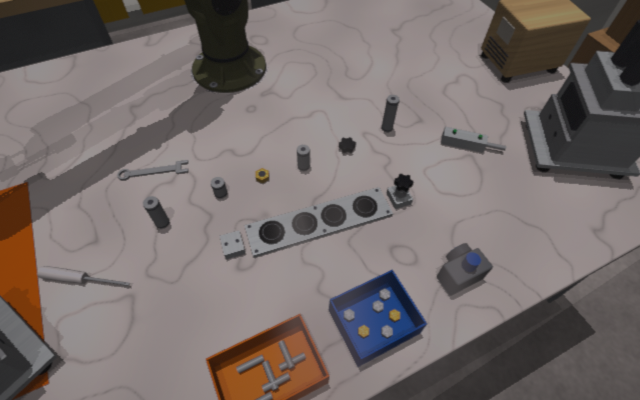

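Top view: rail pads at about (281,185), (309,188), (335,191), (363,195); the knob column is at the left (+y, pad a). The pillars are at about (200,264), (308,251), (391,255) and (447,244). I'll take enlarged crops to get exact pixels.

Run:
```python
from h import *
t=cv2.imread('pics/top0.png'); s=cv2.imread('pics/scene0.png')
g=lambda im:np.clip(im.astype(float)*1.7,0,255).astype(np.uint8)
f=lambda im,x,y,w,h,k:cv2.resize(g(im[y:y+h,x:x+w]),None,fx=k,fy=k,interpolation=cv2.INTER_CUBIC)
# top: 4 pillars 40x30 at 10x, mosaic
P=[(180,249),(290,236),(372,240),(430,229)]
Q=[(370,92),(284,142),(200,172),(138,195)]
m1=np.hstack([f(t,x,y,40,40,5) for x,y in P]); m2=np.hstack([f(s,x,y,40,46,5) for x,y in Q])
cv2.imwrite('pics/mos.png',np.vstack([m1,m2]))
gr=cv2.cvtColor(t,cv2.COLOR_BGR2GRAY)
m=(gr<45).astype(np.uint8)[165:215,225:410]
cs,_=cv2.findContours(m,cv2.RETR_EXTERNAL,cv2.CHAIN_APPROX_NONE)
for c in cs:
    if cv2.contourArea(c)>60:
        (u,v),(w,h),_=cv2.fitEllipse(c); u+=225;v+=165; print('blob',u,v,w,h,ray('top',u,v,.017).round(4))
```

```text
blob 362.5428009033203 194.54838943481445 18.68517303466797 18.867340087890625 [ 0.5941 -0.1075  0.017 ]
blob 334.55941009521484 190.97283935546875 18.600486755371094 19.1196346282959 [ 0.6051 -0.0328  0.017 ]
blob 309.09790802001953 188.01589393615723 18.532527923583984 18.619157791137695 [0.6143 0.0353 0.017 ]
blob 280.50422286987305 184.70811462402344 18.758094787597656 19.090211868286133 [0.6247 0.1116 0.017 ]
blob 244.07551765441895 178.95696258544922 13.19503116607666 14.815133094787598 [0.642  0.2089 0.017 ]
```

View pics/mos.png

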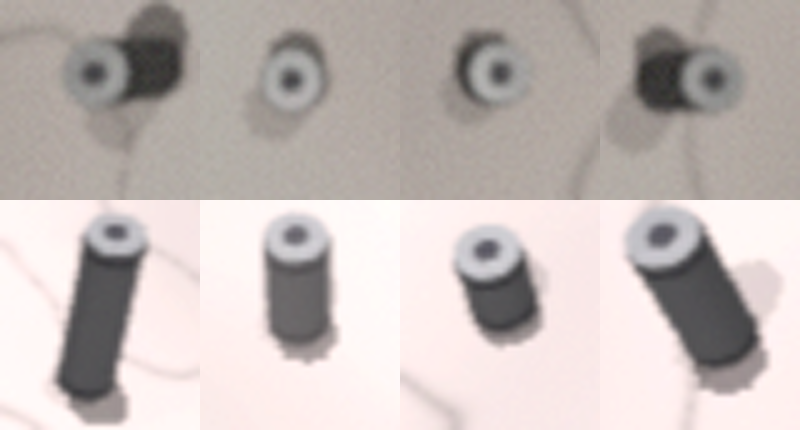

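Run:
```python
from h import *
T={105:(198.6,263.2),65:(308,251.4),45:(391.2,254.2),85:(451.8,244.6)}
S={105:(392.6,98.6),65:(303,149.4),45:(217.4,182),85:(150.2,202.2)}
for h in T:
    a=ray('top',*T[h],h/1e3);b=ray('scene',*S[h],h/1e3); print(h,a.round(4),b.round(4),np.hypot(*a[:2]).round(3))
s=get_state(); print(cv2.Rodrigues(np.array(s['tool_rot']))[0].round(3))
# pads in scene
im=cv2.imread('pics/scene0.png'); g=cv2.cvtColor(im,cv2.COLOR_BGR2GRAY)
for p in [[.5941,-.1075,.017],[.6051,-.0328,.017],[.6143,.0353,.017],[.6247,.1116,.017]]:
    print(proj('scene',p).round(1))
m=(g<60).astype(np.uint8); cs,_=cv2.findContours(m,cv2.RETR_EXTERNAL,cv2.CHAIN_APPROX_NONE)
for c in cs:
    if 200<cv2.contourArea(c)<1500:
        (u,v),_,_=cv2.fitEllipse(c)
        if 240<u<420 and 180<v<260: print('scene pad',round(u,1),round(v,1),ray('scene',u,v,.017).round(4))
```

```text
105 [0.4236 0.2986 0.105 ] [0.4241 0.2975 0.105 ] 0.518
65 [0.4461 0.0391 0.065 ] [0.4469 0.0394 0.065 ] 0.448
45 [ 0.4346 -0.173   0.045 ] [ 0.4353 -0.1725  0.045 ] 0.468
85 [ 0.4554 -0.3175  0.085 ] [ 0.4568 -0.3175  0.085 ] 0.555
[[-0.001  0.956  0.293]
 [ 0.002  0.293 -0.956]
 [-1.    -0.    -0.002]]
[[271.1 231.5]]
[[304.1 222.6]]
[[333.1 214.4]]
[[364.6 205.6]]
scene pad 270.9 231.9 [ 0.5949 -0.1083  0.017 ]
scene pad 333.0 215.0 [0.6155 0.0346 0.017 ]
scene pad 364.7 206.0 [0.6259 0.1112 0.017 ]
scene pad 402.4 185.1 [0.6133 0.2222 0.017 ]
```

Both views agree to about 1 mm and the heights fit. The tall end is pad a. First I turn the jaws across the rail.

Request:
play_rows([
  {"claw":0,"linear":[0,0.5,0.2],"rotation":[-0.078,0,0]},
  {"claw":0,"linear":[0,0.5,0.2],"rotation":[-0.078,0,0]},
  {"claw":0,"linear":[0,0.5,0],"rotation":[-0.078,0,0]},
  {"claw":0,"linear":[0,0.5,0],"rotation":[-0.078,0,0]},
  {"claw":0,"linear":[0,0.5,0],"rotation":[-0.078,0,0]},
  {"claw":0,"linear":[0,0.5,0],"rotation":[-0.078,0,0]},
  {"claw":0,"linear":[0,0.5,0],"rotation":[-0.078,0,0]},
  {"claw":0,"linear":[0,0.5,0],"rotation":[-0.078,0,0]},
  {"claw":0,"linear":[0,0.5,0],"rotation":[-0.078,0,0]},
  {"claw":0,"linear":[0,0,0],"rotation":[0,0,0]},
], newtons=30)

```text
time: 0.93
position: [0.2687, -0.5488, 0.2143]
tool_rot: [0.123, 1.575, -0.104]
ft_force: [0.7, -0.1, -0.3]
grip_width: 0.999
```

```bash
cat >> h.py <<'E'
POS=dict(p85=(.4558,-.3175),p45=(.435,-.1728),p65=(.4465,.0392),p105=(.4238,.2982),d=(.5945,-.108),c=(.6055,-.033),b=(.6149,.035),a=(.6253,.1114))
def go(name,z):
    s=get_state(); R=cv2.Rodrigues(np.array(s['tool_rot']))[0]
    d=R.T@(np.array([*POS[name],z])-s['position'])/.025
    Rd=np.array([[0,.139,.990],[0,.990,-.139],[-1,0,0]])
    e=cv2.Rodrigues(R.T@Rd)[0].ravel()/(np.pi/2)
    print(round(s['time'],2),'pos',np.round(s['position'],4),'units to',name,d.round(2),'turn',e.round(3),'w',round(s['grip_width']*87,1),'F',np.round(s['ft_force'],1))
E
python3 -c "
from h import *
go('p85',.19)"
```

```text
0.93 pos [ 0.2687 -0.5488  0.2143] units to p85 [ 1.04 10.22  6.08] turn [-0.003 -0.005 -0.007] w 86.9 F [ 0.7 -0.1 -0.3]
```

Request:
play_rows([
  {"claw":0,"linear":[0.1,1,0.6],"rotation":[0,0,0]},
  {"claw":0,"linear":[0.1,1,0.6],"rotation":[0,0,0]},
  {"claw":0,"linear":[0.1,1,0.6],"rotation":[0,0,0]},
  {"claw":0,"linear":[0.1,1,0.6],"rotation":[0,0,0]},
  {"claw":0,"linear":[0.1,1,0.6],"rotation":[0,0,0]},
  {"claw":0,"linear":[0.1,1,0.6],"rotation":[0,0,0]},
  {"claw":0,"linear":[0.1,1,0.6],"rotation":[0,0,0]},
  {"claw":0,"linear":[0.1,1,0.6],"rotation":[0,0,0]},
  {"claw":0,"linear":[0.1,1,0.6],"rotation":[0,0,0]},
  {"claw":0,"linear":[0.1,1,0.6],"rotation":[0,0,0]},
])

```text
time: 1.77
position: [0.4546, -0.3323, 0.1857]
tool_rot: [0.167, 1.577, -0.156]
ft_force: [-0.1, -0.1, 0.4]
grip_width: 1.002
```

```bash
python3 -c "
from h import *
go('p85',.036)"
```

```text
1.77 pos [ 0.4546 -0.3323  0.1857] units to p85 [5.99 0.56 0.  ] turn [-0.042 -0.008 -0.004] w 87.1 F [-0.1 -0.1  0.4]
```

Request:
play_rows([
  {"claw":0,"linear":[0.6,0.3,0],"rotation":[-0.02,-0.005,-0.002]},
  {"claw":0,"linear":[0.6,0.2,0],"rotation":[-0.02,-0.003,-0.002]},
  {"claw":0,"linear":[0.6,0,0],"rotation":[0,0,0]},
  {"claw":0,"linear":[0.6,0,0],"rotation":[0,0,0]},
  {"claw":0,"linear":[0,0,0],"rotation":[0,0,0]},
])

```text
time: 2.18
position: [0.4644, -0.3131, 0.1234]
tool_rot: [0.115, 1.563, -0.112]
ft_force: [-0.1, 0.3, -0.8]
grip_width: 1.001
```

```bash
python3 -c "
from h import *
go('p85',.036)"
```

```text
2.18 pos [ 0.4644 -0.3131  0.1234] units to p85 [ 3.49 -0.23 -0.33] turn [-0.003  0.003 -0.001] w 87.1 F [-0.1  0.3 -0.8]
```

Request:
play_rows([
  {"claw":0,"linear":[0.1,-0.2,-0.3],"rotation":[0,0,0]},
  {"claw":0,"linear":[0.5,0,0],"rotation":[0,0,0]},
  {"claw":0,"linear":[0.8,0,0],"rotation":[0,0,0]},
  {"claw":0,"linear":[0.8,0,0],"rotation":[0,0,0]},
  {"claw":0,"linear":[0.8,0,0],"rotation":[0,0,0]},
  {"claw":0,"linear":[0.4,0,0],"rotation":[0,0,0]},
  {"claw":0,"linear":[0,0,0],"rotation":[0,0,0]},
])

```text
time: 2.77
position: [0.4556, -0.3247, 0.0367]
tool_rot: [0.124, 1.557, -0.13]
ft_force: [-0.4, -0.3, 0.0]
grip_width: 0.999
```

```bash
python3 -c "
from h import *
go('p85',.036)
cv2.imwrite('pics/g85.png',cv2.resize(get_image('scene')[120:300,60:300],None,fx=2.5,fy=2.5))"
```

```text
2.77 pos [ 0.4556 -0.3247  0.0367] units to p85 [ 0.02  0.29 -0.04] turn [-0.015  0.006  0.002] w 86.9 F [-0.4 -0.3  0. ]
```

View pics/g85.png

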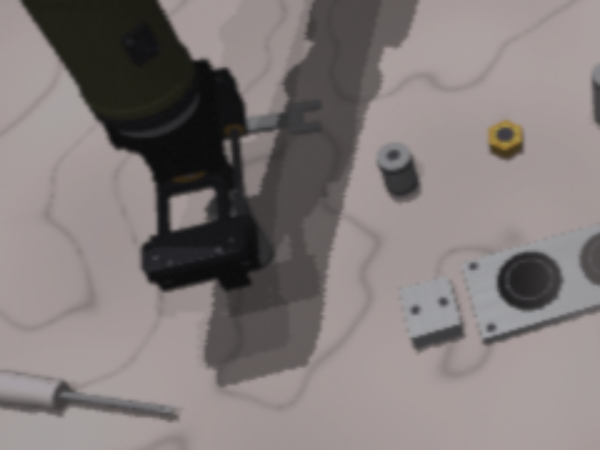

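The gripper straddles the pillar, with its long body across the row and everything clear. I correct y by 0.29 units and close.

Request:
play_rows([
  {"claw":0,"linear":[0,0.28,0],"rotation":[-0.015,0.005,0]},
  {"claw":0,"linear":[0,0,0],"rotation":[0,0,0]},
  {"claw":1,"linear":[0,0,0],"rotation":[0,0,0]},
  {"claw":1,"linear":[0,0,0],"rotation":[0,0,0]},
  {"claw":1,"linear":[0,0,0],"rotation":[0,0,0]},
  {"claw":1,"linear":[0,0,0],"rotation":[0,0,0]},
  {"claw":1,"linear":[0,0,0],"rotation":[0,0,0]},
  {"claw":1,"linear":[0,0,0],"rotation":[0,0,0]},
], newtons=30)

```text
time: 3.48
position: [0.4608, -0.3199, 0.0435]
tool_rot: [0.1, 1.558, -0.115]
ft_force: [-0.1, -0.9, 0.7]
grip_width: 0.63
```

```bash
python3 -c "
from h import *
go('p85',.036)"
```

```text
3.48 pos [ 0.4608 -0.3199  0.0435] units to p85 [ 0.3   0.07 -0.21] turn [0.001 0.007 0.006] w 54.8 F [-0.1 -0.9  0.7]
```

Request:
play_rows([
  {"claw":1,"linear":[0.15,0.05,-0.1],"rotation":[0,0,0]},
  {"claw":1,"linear":[0.1,0,-0.05],"rotation":[0,0,0]},
  {"claw":1,"linear":[0,0,0],"rotation":[0,0,0]},
  {"claw":1,"linear":[0,0,0],"rotation":[0,0,0]},
  {"claw":1,"linear":[0,0,0],"rotation":[0,0,0]},
  {"claw":1,"linear":[0,0,0],"rotation":[0,0,0]},
  {"claw":1,"linear":[0,0,0],"rotation":[0,0,0]},
])

```text
time: 4.07
position: [0.4563, -0.3181, 0.0367]
tool_rot: [0.101, 1.559, -0.116]
ft_force: [-0.6, -0.3, 0.8]
grip_width: 0.365
```

```bash
python3 -c "
from h import *
go('p85',.036)"
```

```text
4.07 pos [ 0.4563 -0.3181  0.0367] units to p85 [ 0.03  0.02 -0.02] turn [0.001 0.006 0.006] w 31.7 F [-0.6 -0.3  0.8]
```

Request:
play_rows([
  {"claw":1,"linear":[-0.3,0,0],"rotation":[0,0,0]},
  {"claw":1,"linear":[-0.7,0,0],"rotation":[0,0,0]},
  {"claw":1,"linear":[-1,0,0],"rotation":[0,0,0]},
  {"claw":1,"linear":[-1,0,0],"rotation":[0,0,0]},
  {"claw":1,"linear":[-1,0,0],"rotation":[0,0,0]},
  {"claw":1,"linear":[-1,0.3,0],"rotation":[0,0,0]},
  {"claw":1,"linear":[-0.6,0.6,0.1],"rotation":[0,0,0]},
  {"claw":1,"linear":[-0.3,0.8,0.2],"rotation":[0,0,0]},
  {"claw":1,"linear":[0,0.8,0.25],"rotation":[0,0,0]},
  {"claw":1,"linear":[0,0.8,0.25],"rotation":[0,0,0]},
])

```text
time: 4.9
position: [0.4785, -0.2377, 0.1848]
tool_rot: [0.115, 1.574, -0.118]
ft_force: [1.0, 0.2, -5.0]
grip_width: 0.36
```

```bash
python3 -c "
from h import *
go('b',.19)"
```

```text
4.9 pos [ 0.4785 -0.2377  0.1848] units to b [-0.26 11.59  3.78] turn [-0.006 -0.004  0.001] w 31.4 F [ 1.   0.2 -5. ]
```

Request:
play_rows([
  {"claw":1,"linear":[-0.1,1,0.35],"rotation":[-0.002,0,0]},
  {"claw":1,"linear":[0,1,0.35],"rotation":[-0.002,0,0]},
  {"claw":1,"linear":[0,1,0.35],"rotation":[-0.002,0,0]},
  {"claw":1,"linear":[0,1,0.35],"rotation":[-0.002,0,0]},
  {"claw":1,"linear":[0,1,0.35],"rotation":[-0.002,0,0]},
  {"claw":1,"linear":[0,1,0.35],"rotation":[-0.002,0,0]},
  {"claw":1,"linear":[0,1,0.35],"rotation":[-0.002,0,0]},
  {"claw":1,"linear":[0,1,0.3],"rotation":[-0.002,0,0]},
  {"claw":1,"linear":[0,0.8,0.25],"rotation":[0,0,0]},
  {"claw":1,"linear":[0,0.4,0.1],"rotation":[0,0,0]},
])

```text
time: 5.73
position: [0.5849, -0.0064, 0.1824]
tool_rot: [0.096, 1.585, -0.095]
ft_force: [-0.3, 0.3, -4.2]
grip_width: 0.351
```

```bash
python3 -c "
from h import *
go('b',.0535)"
```

```text
5.73 pos [ 0.5849 -0.0064  0.1824] units to b [5.14 1.79 1.07] turn [ 0.012 -0.01   0.   ] w 30.6 F [-0.3  0.3 -4.2]
```

Request:
play_rows([
  {"claw":1,"linear":[0.2,0.8,0.5],"rotation":[0.006,-0.005,0]},
  {"claw":1,"linear":[0.5,0.6,0.35],"rotation":[0.006,-0.005,0]},
  {"claw":1,"linear":[0.6,0.2,0.1],"rotation":[0,0,0]},
  {"claw":1,"linear":[0.6,0,0],"rotation":[0,0,0]},
  {"claw":1,"linear":[0.6,0,0],"rotation":[0,0,0]},
  {"claw":1,"linear":[0.3,0,0],"rotation":[0,0,0]},
  {"claw":1,"linear":[0,0,0],"rotation":[0,0,0]},
])

```text
time: 6.32
position: [0.6104, 0.0307, 0.1047]
tool_rot: [0.106, 1.577, -0.11]
ft_force: [0.1, -1.4, -5.1]
grip_width: 0.362
```

```bash
python3 -c "
from h import *
go('b',.0535)"
```

```text
6.32 pos [0.6104 0.0307 0.1047] units to b [2.04 0.2  0.17] turn [ 0.001 -0.005  0.002] w 31.5 F [ 0.1 -1.4 -5.1]
```

Request:
play_rows([
  {"claw":1,"linear":[0.4,0.2,0.15],"rotation":[0,-0.003,0.002]},
  {"claw":1,"linear":[0.5,0,0],"rotation":[0,0,0]},
  {"claw":1,"linear":[0.5,0,0],"rotation":[0,0,0]},
  {"claw":1,"linear":[0.2,0,0],"rotation":[0,0,0]},
  {"claw":1,"linear":[0,0,0],"rotation":[0,0,0]},
  {"claw":1,"linear":[0,0,0],"rotation":[0,0,0]},
])

```text
time: 6.82
position: [0.6145, 0.0316, 0.0604]
tool_rot: [0.109, 1.572, -0.113]
ft_force: [-0.0, 0.9, -3.5]
grip_width: 0.365
```

```bash
python3 -c "
from h import *
go('b',.0535)"
```

```text
6.82 pos [0.6145 0.0316 0.0604] units to b [ 0.28  0.14 -0.  ] turn [-0.001 -0.003  0.001] w 31.8 F [-0.   0.9 -3.5]
```

Request:
play_rows([
  {"claw":1,"linear":[0.12,0.12,0],"rotation":[0,-0.003,0]},
  {"claw":1,"linear":[0.12,0,0],"rotation":[0,0,0]},
  {"claw":1,"linear":[0.05,0,0],"rotation":[0,0,0]},
  {"claw":1,"linear":[0,0,0],"rotation":[0,0,0]},
])

```text
time: 7.15
position: [0.6161, 0.0351, 0.054]
tool_rot: [0.109, 1.565, -0.113]
ft_force: [-0.4, 0.5, -4.4]
grip_width: 0.361
```

```bash
python3 -c "
from h import *
go('b',.0535)"
```

```text
7.15 pos [0.6161 0.0351 0.054 ] units to b [ 0.02 -0.01 -0.05] turn [-0.001  0.002  0.001] w 31.4 F [-0.4  0.5 -4.4]
```

Request:
play_rows([
  {"claw":1,"linear":[0.08,0,-0.03],"rotation":[0,0,0]},
  {"claw":1,"linear":[0.04,0,0],"rotation":[0,0,0]},
  {"claw":1,"linear":[0,0,0],"rotation":[0,0,0]},
])

```text
time: 7.4
position: [0.6169, 0.0353, 0.0542]
tool_rot: [0.108, 1.561, -0.113]
ft_force: [0.8, 0.8, -3.1]
grip_width: 0.364
```

```bash
python3 -c "
from h import *
go('b',.0535)"
```

```text
7.4 pos [0.6169 0.0353 0.0542] units to b [ 0.03 -0.02 -0.08] turn [-0.001  0.005  0.002] w 31.7 F [ 0.8  0.8 -3.1]
```

Request:
play_rows([
  {"claw":1,"linear":[0.12,0,-0.04],"rotation":[0,0.003,0]},
  {"claw":1,"linear":[0.12,0,-0.03],"rotation":[0,0,0]},
  {"claw":1,"linear":[0.05,0,0],"rotation":[0,0,0]},
])

```text
time: 7.65
position: [0.6175, 0.0357, 0.0538]
tool_rot: [0.107, 1.561, -0.115]
ft_force: [-0.7, -0.8, -3.0]
grip_width: 0.362
```

```bash
python3 -c "
from h import *
go('b',.0535)"
```

```text
7.65 pos [0.6175 0.0357 0.0538] units to b [ 0.01 -0.04 -0.1 ] turn [-0.001  0.004  0.003] w 31.5 F [-0.7 -0.8 -3. ]
```

Request:
play_rows([
  {"claw":1,"linear":[0.2,0,-0.1],"rotation":[0,0.004,0.002]},
  {"claw":1,"linear":[0.2,0,0],"rotation":[0,0,0]},
])

```text
time: 7.82
position: [0.6181, 0.0359, 0.0534]
tool_rot: [0.107, 1.562, -0.115]
ft_force: [-17.3, -2.8, 35.4]
grip_width: 0.36
```

```bash
python3 -c "
from h import *
go('b',.0535)
cv2.imwrite('pics/b85.png',cv2.resize(get_image('scene')[130:270,230:430],None,fx=4,fy=4))"
```

```text
7.82 pos [0.6181 0.0359 0.0534] units to b [-0.   -0.05 -0.12] turn [-0.001  0.004  0.003] w 31.3 F [-17.3  -2.8  35.4]
```

View pics/b85.png

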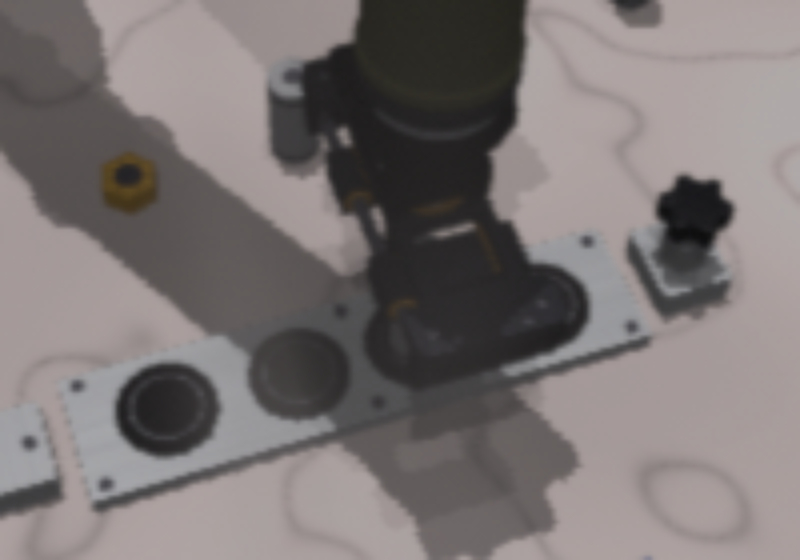

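Contact is confirmed at z 0.0534. I relax the press and release.

Request:
play_rows([
  {"claw":1,"linear":[0,0,0],"rotation":[0,0,0]},
  {"claw":0,"linear":[0,0,0],"rotation":[0,0,0]},
  {"claw":0,"linear":[0,0,0],"rotation":[0,0,0]},
  {"claw":0,"linear":[0,0,0],"rotation":[0,0,0]},
  {"claw":0,"linear":[0,0,0],"rotation":[0,0,0]},
  {"claw":0,"linear":[0,0,0],"rotation":[0,0,0]},
  {"claw":0,"linear":[0,0,0],"rotation":[0,0,0]},
  {"claw":0,"linear":[0,0,0],"rotation":[0,0,0]},
])

```text
time: 8.53
position: [0.621, 0.0366, 0.0552]
tool_rot: [0.108, 1.556, -0.114]
ft_force: [-0.8, -0.5, -0.9]
grip_width: 0.806
```

```bash
python3 -c "
from h import *
go('b',.0535)"
```

```text
8.53 pos [0.621  0.0366 0.0552] units to b [ 0.07 -0.1  -0.23] turn [-0.001  0.008  0.002] w 70.2 F [-0.8 -0.5 -0.9]
```

Request:
play_rows([
  {"claw":0,"linear":[-0.2,0,-0.15],"rotation":[0,0.006,0]},
  {"claw":0,"linear":[-0.6,0,-0.05],"rotation":[0,0,0]},
  {"claw":0,"linear":[-1,0,0],"rotation":[0,0,0]},
  {"claw":0,"linear":[-1,0,0],"rotation":[0,0,0]},
  {"claw":0,"linear":[-1,0,0],"rotation":[0,0,0]},
  {"claw":0,"linear":[-0.6,-0.5,-0.4],"rotation":[0,0,0]},
  {"claw":0,"linear":[0,-1,-0.65],"rotation":[0,0,0]},
  {"claw":0,"linear":[0,-1,-0.65],"rotation":[0,0,0]},
  {"claw":0,"linear":[0,-1,-0.65],"rotation":[0,0,0]},
  {"claw":0,"linear":[0,-1,-0.65],"rotation":[0,0,0]},
])

```text
time: 9.37
position: [0.5261, -0.0559, 0.1801]
tool_rot: [0.101, 1.559, -0.095]
ft_force: [-0.0, -1.0, 0.0]
grip_width: 1.004
```

```bash
python3 -c "
from h import *
go('p45',.08)"
```

```text
9.37 pos [ 0.5261 -0.0559  0.1801] units to p45 [ 3.95 -5.11 -3.07] turn [ 0.009  0.006 -0.003] w 87.4 F [-0. -1.  0.]
```

Request:
play_rows([
  {"claw":0,"linear":[0.2,-1,-0.6],"rotation":[0.004,0.003,0]},
  {"claw":0,"linear":[0.4,-1,-0.6],"rotation":[0.004,0.003,0]},
  {"claw":0,"linear":[0.4,-1,-0.6],"rotation":[0,0,0]},
  {"claw":0,"linear":[0.5,-0.9,-0.5],"rotation":[0,0,0]},
  {"claw":0,"linear":[0.5,-0.6,-0.4],"rotation":[0,0,0]},
  {"claw":0,"linear":[0.5,-0.2,-0.1],"rotation":[0,0,0]},
  {"claw":0,"linear":[0.5,0,0],"rotation":[0,0,0]},
  {"claw":0,"linear":[0.3,0,0],"rotation":[0,0,0]},
  {"claw":0,"linear":[0,0,0],"rotation":[0,0,0]},
])

```text
time: 10.12
position: [0.4359, -0.1739, 0.1073]
tool_rot: [0.108, 1.554, -0.12]
ft_force: [-0.1, 0.8, -0.1]
grip_width: 1.001
```

```bash
python3 -c "
from h import *
go('p45',.012)"
```

```text
10.12 pos [ 0.4359 -0.1739  0.1073] units to p45 [ 3.81  0.06 -0.1 ] turn [-0.004  0.009  0.004] w 87.0 F [-0.1  0.8 -0.1]
```

Request:
play_rows([
  {"claw":0.3,"linear":[0.4,0.05,-0.05],"rotation":[-0.003,0.006,0.003]},
  {"claw":0.3,"linear":[0.7,0.05,0],"rotation":[0,0,0]},
  {"claw":0.3,"linear":[0.7,0.05,0],"rotation":[0,0,0]},
  {"claw":0.3,"linear":[0.7,0.05,0],"rotation":[0,0,0]},
  {"claw":0.3,"linear":[0.7,0.05,0],"rotation":[0,0,0]},
  {"claw":0.3,"linear":[0.3,0,0],"rotation":[0,0,0]},
  {"claw":0.3,"linear":[0,0,0],"rotation":[0,0,0]},
])

```text
time: 10.7
position: [0.4432, -0.1652, 0.0211]
tool_rot: [0.101, 1.555, -0.107]
ft_force: [-0.1, 0.8, -0.0]
grip_width: 0.709
```

```bash
python3 -c "
from h import *
go('p45',.012)"
```

```text
10.7 pos [ 0.4432 -0.1652  0.0211] units to p45 [ 0.36 -0.34 -0.29] turn [0.005 0.008 0.002] w 61.7 F [-0.1  0.8 -0. ]
```

Request:
play_rows([
  {"claw":0.3,"linear":[0.2,-0.3,-0.25],"rotation":[0.004,0.006,0]},
  {"claw":0.3,"linear":[0.15,-0.05,-0.05],"rotation":[0,0,0]},
  {"claw":0.6,"linear":[0.05,0,0],"rotation":[0,0,0]},
  {"claw":0.6,"linear":[0.03,0,-0.02],"rotation":[0,0,0]},
])

```text
time: 11.03
position: [0.4356, -0.1739, 0.0117]
tool_rot: [0.105, 1.562, -0.111]
ft_force: [-0.3, -0.5, -1.0]
grip_width: 0.62
```

```bash
python3 -c "
from h import *
go('p45',.012)"
```

```text
11.03 pos [ 0.4356 -0.1739  0.0117] units to p45 [-0.01  0.04 -0.03] turn [0.001 0.004 0.002] w 54.0 F [-0.3 -0.5 -1. ]
```

Request:
play_rows([
  {"claw":1,"linear":[0,0.03,0],"rotation":[0,0.003,0]},
  {"claw":1,"linear":[0.02,0,-0.02],"rotation":[0,0,0]},
  {"claw":1,"linear":[0.02,0,-0.02],"rotation":[0,0,0]},
  {"claw":1,"linear":[0.02,0,-0.02],"rotation":[0,0,0]},
  {"claw":1,"linear":[0.02,0,-0.02],"rotation":[0,0,0]},
  {"claw":1,"linear":[0,0,0],"rotation":[0,0,0]},
  {"claw":1,"linear":[0,0,0],"rotation":[0,0,0]},
  {"claw":1,"linear":[0,0,0],"rotation":[0,0,0]},
])

```text
time: 11.7
position: [0.4352, -0.1738, 0.0118]
tool_rot: [0.104, 1.564, -0.113]
ft_force: [-0.0, 0.9, 0.6]
grip_width: 0.356
```

```bash
python3 -c "
from h import *
go('p45',.012);go('d',.19)"
```

```text
11.7 pos [ 0.4352 -0.1738  0.0118] units to p45 [-0.01  0.04 -0.01] turn [0.001 0.003 0.004] w 31.0 F [-0.   0.9  0.6]
11.7 pos [ 0.4352 -0.1738  0.0118] units to d [-7.12  3.45  5.98] turn [0.001 0.003 0.004] w 31.0 F [-0.   0.9  0.6]
```

Request:
play_rows([
  {"claw":1,"linear":[-0.3,0,0],"rotation":[0,0,0]},
  {"claw":1,"linear":[-0.7,0,0],"rotation":[0,0,0]},
  {"claw":1,"linear":[-0.9,0.1,0.2],"rotation":[0,0,0]},
  {"claw":1,"linear":[-0.7,0.4,0.6],"rotation":[0,0,0]},
  {"claw":1,"linear":[-0.1,0.6,1],"rotation":[0,0,0]},
  {"claw":1,"linear":[0,0.6,1],"rotation":[0,0,0]},
  {"claw":1,"linear":[0,0.6,1],"rotation":[0,0,0]},
  {"claw":1,"linear":[0,0.5,0.9],"rotation":[0,0,0]},
  {"claw":1,"linear":[0,0.3,0.5],"rotation":[0,0,0]},
  {"claw":1,"linear":[0,0,0],"rotation":[0,0,0]},
])

```text
time: 12.53
position: [0.5754, -0.113, 0.0823]
tool_rot: [0.11, 1.57, -0.117]
ft_force: [-0.0, -0.1, -1.3]
grip_width: 0.358
```

```bash
python3 -c "
from h import *
go('d',.0288)"
```

```text
12.53 pos [ 0.5754 -0.113   0.0823] units to d [2.14 0.32 0.73] turn [-0.003 -0.001  0.003] w 31.1 F [-0.  -0.1 -1.3]
```

Request:
play_rows([
  {"claw":1,"linear":[0.2,0.25,0.5],"rotation":[-0.002,0,0.003]},
  {"claw":1,"linear":[0.5,0.05,0.2],"rotation":[0,0,0]},
  {"claw":1,"linear":[0.5,0,0],"rotation":[0,0,0]},
  {"claw":1,"linear":[0.4,0,0],"rotation":[0,0,0]},
  {"claw":1,"linear":[0.1,0,0],"rotation":[0,0,0]},
  {"claw":1,"linear":[0,0,0],"rotation":[0,0,0]},
])

```text
time: 13.03
position: [0.5887, -0.1097, 0.0343]
tool_rot: [0.111, 1.578, -0.112]
ft_force: [0.4, 1.0, -1.1]
grip_width: 0.362
```

```bash
python3 -c "
from h import *
go('d',.0288)"
```

```text
13.03 pos [ 0.5887 -0.1097  0.0343] units to d [0.22 0.1  0.22] turn [-0.002 -0.006  0.001] w 31.5 F [ 0.4  1.  -1.1]
```

Request:
play_rows([
  {"claw":1,"linear":[0.03,0.1,0.2],"rotation":[-0.001,-0.005,0]},
  {"claw":1,"linear":[0.13,0,0],"rotation":[0,0,0]},
  {"claw":1,"linear":[0.13,0,0],"rotation":[0,0,0]},
  {"claw":1,"linear":[0.1,0,0],"rotation":[0,0,0]},
])

```text
time: 13.37
position: [0.5927, -0.1092, 0.0287]
tool_rot: [0.109, 1.572, -0.115]
ft_force: [-6.9, 0.8, 15.5]
grip_width: 0.358
```

```bash
python3 -c "
from h import *
go('d',.0288)"
```

```text
13.37 pos [ 0.5927 -0.1092  0.0287] units to d [-0.    0.06  0.06] turn [-0.002 -0.003  0.003] w 31.1 F [-6.9  0.8 15.5]
```

In contact and within 2 mm of the pad centre. Release.

Request:
play_rows([
  {"claw":1,"linear":[0,0,0],"rotation":[0,0,0]},
  {"claw":0.2,"linear":[0,0,0],"rotation":[0,0,0]},
  {"claw":0.2,"linear":[0.02,0,0],"rotation":[0,0,0]},
  {"claw":0.2,"linear":[0.02,0,0],"rotation":[0,0,0]},
  {"claw":0.2,"linear":[0,0,0],"rotation":[0,0,0]},
  {"claw":0.2,"linear":[0,0,0],"rotation":[0,0,0]},
  {"claw":0.2,"linear":[0,0,0],"rotation":[0,0,0]},
  {"claw":0.2,"linear":[0,0,0],"rotation":[0,0,0]},
])

```text
time: 14.03
position: [0.595, -0.11, 0.0306]
tool_rot: [0.108, 1.566, -0.117]
ft_force: [-0.7, 1.0, 0.8]
grip_width: 0.766
```

```bash
python3 -c "
from h import *
go('d',.0288);go('p65',.1)"
```

```text
14.03 pos [ 0.595  -0.11    0.0306] units to d [ 0.07  0.08 -0.03] turn [-0.002  0.001  0.004] w 66.7 F [-0.7  1.   0.8]
14.03 pos [ 0.595  -0.11    0.0306] units to p65 [-2.82  5.05 -6.72] turn [-0.002  0.001  0.004] w 66.7 F [-0.7  1.   0.8]
```

Request:
play_rows([
  {"claw":0.2,"linear":[-0.6,0,0],"rotation":[0,0,0]},
  {"claw":0.2,"linear":[-1,0,0],"rotation":[0,0,0]},
  {"claw":0.2,"linear":[-1,0,0],"rotation":[0,0,0]},
  {"claw":0.2,"linear":[-0.6,0.3,-0.6],"rotation":[0,0,0]},
  {"claw":0.2,"linear":[0,0.7,-1],"rotation":[0,0,0]},
  {"claw":0.2,"linear":[0,0.8,-1],"rotation":[0,0,0]},
  {"claw":0.2,"linear":[0,0.8,-1],"rotation":[0,0,0]},
  {"claw":0.2,"linear":[0,0.8,-1],"rotation":[0,0,0]},
  {"claw":0.2,"linear":[0,0.7,-0.9],"rotation":[0,0,0]},
  {"claw":0.2,"linear":[0,0.4,-0.5],"rotation":[0,0,0]},
])

```text
time: 14.87
position: [0.4597, 0.0243, 0.1115]
tool_rot: [0.115, 1.565, -0.123]
ft_force: [0.1, 0.3, -0.6]
grip_width: 0.8
```

```bash
python3 -c "
from h import *
go('p65',.1)"
```

```text
14.87 pos [0.4597 0.0243 0.1115] units to p65 [ 0.46  0.51 -0.61] turn [-0.008  0.002  0.003] w 69.6 F [ 0.1  0.3 -0.6]
```

Request:
play_rows([
  {"claw":0.3,"linear":[0.1,0.3,-0.35],"rotation":[-0.006,0,0.003]},
  {"claw":0.3,"linear":[0.3,0,0],"rotation":[0,0,0]},
  {"claw":0.3,"linear":[0,0,0],"rotation":[0,0,0]},
])

```text
time: 15.12
position: [0.45, 0.0358, 0.1011]
tool_rot: [0.104, 1.564, -0.109]
ft_force: [-0.0, -0.0, 0.3]
grip_width: 0.716
```

```bash
python3 -c "
from h import *
go('p65',.027)"
```

```text
15.12 pos [0.45   0.0358 0.1011] units to p65 [ 2.96  0.12 -0.17] turn [0.002 0.003 0.002] w 62.3 F [-0.  -0.   0.3]
```

Request:
play_rows([
  {"claw":0.3,"linear":[0.3,0.1,-0.2],"rotation":[0,0,0]},
  {"claw":0.3,"linear":[0.7,0,-0.05],"rotation":[0,0,0]},
  {"claw":0.3,"linear":[0.7,0,-0.05],"rotation":[0,0,0]},
  {"claw":0.3,"linear":[0.6,0,-0.05],"rotation":[0,0,0]},
  {"claw":0.3,"linear":[0.4,0,-0.05],"rotation":[0,0,0]},
  {"claw":0.3,"linear":[0,0,0],"rotation":[0,0,0]},
])

```text
time: 15.62
position: [0.4437, 0.0359, 0.0285]
tool_rot: [0.113, 1.563, -0.113]
ft_force: [-1.3, 0.6, -0.1]
grip_width: 0.7
```

```bash
python3 -c "
from h import *
go('p65',.027)"
```

```text
15.62 pos [0.4437 0.0359 0.0285] units to p65 [0.06 0.15 0.09] turn [-0.003  0.003 -0.   ] w 60.9 F [-1.3  0.6 -0.1]
```

Request:
play_rows([
  {"claw":0.6,"linear":[0.05,0.14,0.08],"rotation":[-0.002,0.002,0]},
  {"claw":1,"linear":[0.02,0,0],"rotation":[0,0,0]},
  {"claw":1,"linear":[0.02,0,-0.01],"rotation":[0,0,0]},
  {"claw":1,"linear":[0.02,0,-0.02],"rotation":[0,0,0]},
  {"claw":1,"linear":[0.02,0,-0.02],"rotation":[0,0,0]},
  {"claw":1,"linear":[0.02,0,-0.02],"rotation":[0,0,0]},
  {"claw":1,"linear":[0,0,0],"rotation":[0,0,0]},
  {"claw":1,"linear":[0,0,0],"rotation":[0,0,0]},
  {"claw":1,"linear":[0,0,0],"rotation":[0,0,0]},
  {"claw":1,"linear":[0,0,0],"rotation":[0,0,0]},
])

```text
time: 16.45
position: [0.4464, 0.039, 0.0258]
tool_rot: [0.113, 1.564, -0.111]
ft_force: [0.0, 0.5, -1.8]
grip_width: 0.36
```

```bash
python3 -c "
from h import *
go('p65',.027);go('c',.17)"
```

```text
16.45 pos [0.4464 0.039  0.0258] units to p65 [-0.05  0.01  0.  ] turn [-0.002  0.002 -0.001] w 31.3 F [ 0.   0.5 -1.8]
16.45 pos [0.4464 0.039  0.0258] units to c [-5.75 -1.94  6.73] turn [-0.002  0.002 -0.001] w 31.3 F [ 0.   0.5 -1.8]
```

Request:
play_rows([
  {"claw":1,"linear":[-0.3,0,0],"rotation":[0,0,0]},
  {"claw":1,"linear":[-0.7,-0.1,0],"rotation":[0,0,0]},
  {"claw":1,"linear":[-0.9,-0.4,0],"rotation":[0,0,0]},
  {"claw":1,"linear":[-0.9,-0.6,0.2],"rotation":[0,0,0]},
  {"claw":1,"linear":[-0.6,-0.5,0.6],"rotation":[0,0,0]},
  {"claw":1,"linear":[0,-0.2,1],"rotation":[0,0,0]},
  {"claw":1,"linear":[0,0,1],"rotation":[0,0,0]},
  {"claw":1,"linear":[0,0,1],"rotation":[0,0,0]},
  {"claw":1,"linear":[0,0,0.9],"rotation":[0,0,0]},
  {"claw":1,"linear":[0,0,0.6],"rotation":[0,0,0]},
])

```text
time: 17.28
position: [0.5713, -0.0283, 0.1179]
tool_rot: [0.108, 1.567, -0.115]
ft_force: [0.7, 0.2, -2.4]
grip_width: 0.36
```

```bash
python3 -c "
from h import *
go('c',.043)"
```

```text
17.28 pos [ 0.5713 -0.0283  0.1179] units to c [3.   0.02 1.38] turn [-0.001  0.001  0.003] w 31.3 F [ 0.7  0.2 -2.4]
```

Request:
play_rows([
  {"claw":1,"linear":[0.1,0,0.7],"rotation":[0,0,0]},
  {"claw":1,"linear":[0.4,0,0.3],"rotation":[0,0,0]},
  {"claw":1,"linear":[0.6,0,0.05],"rotation":[0,0,0]},
  {"claw":1,"linear":[0.6,0,0],"rotation":[0,0,0]},
  {"claw":1,"linear":[0.5,0,0],"rotation":[0,0,0]},
  {"claw":1,"linear":[0.3,0,0],"rotation":[0,0,0]},
  {"claw":1,"linear":[0,0,0],"rotation":[0,0,0]},
  {"claw":1,"linear":[0,0,0],"rotation":[0,0,0]},
])

```text
time: 17.95
position: [0.6033, -0.0347, 0.0547]
tool_rot: [0.113, 1.564, -0.115]
ft_force: [-0.3, 0.3, -2.4]
grip_width: 0.357
```

```bash
python3 -c "
from h import *
go('c',.043)"
```

```text
17.95 pos [ 0.6033 -0.0347  0.0547] units to c [0.47 0.08 0.07] turn [-0.004  0.003  0.001] w 31.0 F [-0.3  0.3 -2.4]
```

Request:
play_rows([
  {"claw":1,"linear":[0.15,0.07,0.04],"rotation":[-0.003,0.002,0]},
  {"claw":1,"linear":[0.15,0,0],"rotation":[0,0,0]},
  {"claw":1,"linear":[0.15,0,0],"rotation":[0,0,0]},
  {"claw":1,"linear":[0.12,0,0],"rotation":[0,0,0]},
])

```text
time: 18.28
position: [0.6064, -0.0331, 0.0428]
tool_rot: [0.108, 1.563, -0.112]
ft_force: [-7.5, 0.2, 22.5]
grip_width: 0.365
```

```bash
python3 -c "
from h import *
go('c',.043)"
```

```text
18.28 pos [ 0.6064 -0.0331  0.0428] units to c [-0.01 -0.   -0.04] turn [-0.     0.003  0.001] w 31.8 F [-7.5  0.2 22.5]
```

In contact and centred. Release.

Request:
play_rows([
  {"claw":1,"linear":[0,0,0],"rotation":[0,0,0]},
  {"claw":0.2,"linear":[0,0,0],"rotation":[0,0,0]},
  {"claw":0.2,"linear":[0.02,0,0],"rotation":[0,0,0]},
  {"claw":0.2,"linear":[0.02,0,0],"rotation":[0,0,0]},
  {"claw":0.2,"linear":[0,0,0],"rotation":[0,0,0]},
  {"claw":0.2,"linear":[0,0,0],"rotation":[0,0,0]},
  {"claw":0.2,"linear":[0,0,0],"rotation":[0,0,0]},
  {"claw":0.2,"linear":[0,0,0],"rotation":[0,0,0]},
])

```text
time: 18.95
position: [0.609, -0.0329, 0.0441]
tool_rot: [0.108, 1.557, -0.112]
ft_force: [-0.1, -0.1, -0.0]
grip_width: 0.762
```

```bash
python3 -c "
from h import *
go('c',.043);go('p105',.16)"
```

```text
18.95 pos [ 0.609  -0.0329  0.0441] units to c [ 0.04 -0.03 -0.14] turn [-0.     0.007  0.001] w 66.3 F [-0.1 -0.1 -0. ]
18.95 pos [ 0.609  -0.0329  0.0441] units to p105 [-4.76 12.07 -9.13] turn [-0.     0.007  0.001] w 66.3 F [-0.1 -0.1 -0. ]
```

Request:
play_rows([
  {"claw":0.2,"linear":[-0.4,0,-0.1],"rotation":[0,0.006,0]},
  {"claw":0.2,"linear":[-1,0,0],"rotation":[0,0,0]},
  {"claw":0.2,"linear":[-1,0,0],"rotation":[0,0,0]},
  {"claw":0.2,"linear":[-1,0,0],"rotation":[0,0,0]},
  {"claw":0.2,"linear":[-1,0,-0.3],"rotation":[0,0,0]},
  {"claw":0.2,"linear":[-0.3,0.4,-0.6],"rotation":[0,0,0]},
  {"claw":0.2,"linear":[0,0.8,-0.8],"rotation":[0,0,0]},
  {"claw":0.2,"linear":[0,1,-0.8],"rotation":[0,0,0]},
  {"claw":0.2,"linear":[0,1,-0.8],"rotation":[0,0,0]},
  {"claw":0.2,"linear":[0,1,-0.8],"rotation":[0,0,0]},
])

```text
time: 19.78
position: [0.5202, 0.081, 0.1665]
tool_rot: [0.12, 1.565, -0.125]
ft_force: [0.3, 0.9, 1.1]
grip_width: 0.8
```

```bash
python3 -c "
from h import *
go('p105',.16)"
```

```text
19.78 pos [0.5202 0.081  0.1665] units to p105 [ 0.22  7.99 -5.16] turn [-0.01   0.002  0.002] w 69.6 F [0.3 0.9 1.1]
```

Request:
play_rows([
  {"claw":0.2,"linear":[0,1,-0.7],"rotation":[-0.006,0,0]},
  {"claw":0.2,"linear":[0,1,-0.7],"rotation":[-0.004,0,0]},
  {"claw":0.2,"linear":[0,1,-0.65],"rotation":[-0.002,0,0]},
  {"claw":0.2,"linear":[0,1,-0.65],"rotation":[-0.002,0,0]},
  {"claw":0.2,"linear":[0,1,-0.65],"rotation":[-0.002,0,0]},
  {"claw":0.2,"linear":[0,1,-0.6],"rotation":[0,0,0]},
  {"claw":0.2,"linear":[0,0.7,-0.4],"rotation":[0,0,0]},
  {"claw":0.2,"linear":[0,0.4,-0.2],"rotation":[0,0,0]},
  {"claw":0.2,"linear":[0,0,0],"rotation":[0,0,0]},
  {"claw":0.2,"linear":[0,0,0],"rotation":[0,0,0]},
])

```text
time: 20.62
position: [0.4208, 0.289, 0.1677]
tool_rot: [0.088, 1.56, -0.094]
ft_force: [0.6, -0.4, 0.7]
grip_width: 0.803
```

```bash
python3 -c "
from h import *
go('p105',.12)"
```

```text
20.62 pos [0.4208 0.289  0.1677] units to p105 [1.91 0.39 0.06] turn [0.015 0.006 0.002] w 69.9 F [ 0.6 -0.4  0.7]
```

Request:
play_rows([
  {"claw":0.3,"linear":[0.4,0.35,0.05],"rotation":[0.014,0.005,0]},
  {"claw":0.3,"linear":[0.6,0,0],"rotation":[0,0,0]},
  {"claw":0.3,"linear":[0.6,0,0],"rotation":[0,0,0]},
  {"claw":0.3,"linear":[0,0,0],"rotation":[0,0,0]},
  {"claw":0.3,"linear":[0,0,0],"rotation":[0,0,0]},
])

```text
time: 21.03
position: [0.4274, 0.2923, 0.1271]
tool_rot: [0.111, 1.563, -0.119]
ft_force: [-0.0, 0.2, -0.2]
grip_width: 0.697
```

```bash
python3 -c "
from h import *
go('p105',.052)"
```

```text
21.03 pos [0.4274 0.2923 0.1271] units to p105 [ 3.    0.23 -0.19] turn [-0.004  0.003  0.003] w 60.6 F [-0.   0.2 -0.2]
```

Request:
play_rows([
  {"claw":0.3,"linear":[0.1,0.22,-0.16],"rotation":[-0.003,0.002,0.002]},
  {"claw":0.3,"linear":[0.5,0.02,0],"rotation":[0,0,0]},
  {"claw":0.3,"linear":[0.7,0,0],"rotation":[0,0,0]},
  {"claw":0.3,"linear":[0.7,0,0],"rotation":[0,0,0]},
  {"claw":0.3,"linear":[0.6,0,0],"rotation":[0,0,0]},
  {"claw":0.3,"linear":[0.2,0,0],"rotation":[0,0,0]},
  {"claw":0.3,"linear":[0,0,0],"rotation":[0,0,0]},
])

```text
time: 21.62
position: [0.4286, 0.2979, 0.0558]
tool_rot: [0.115, 1.559, -0.115]
ft_force: [0.6, -0.4, 0.3]
grip_width: 0.702
```

```bash
python3 -c "
from h import *
go('p105',.052)"
```

```text
21.62 pos [0.4286 0.2979 0.0558] units to p105 [ 0.15 -0.02 -0.19] turn [-0.004  0.005 -0.001] w 61.1 F [ 0.6 -0.4  0.3]
```

Request:
play_rows([
  {"claw":0.6,"linear":[0.12,-0.02,-0.17],"rotation":[-0.003,0.004,0]},
  {"claw":1,"linear":[0.05,0,0],"rotation":[0,0,0]},
  {"claw":1,"linear":[0.03,0,-0.02],"rotation":[0,0,0]},
  {"claw":1,"linear":[0.02,0,-0.02],"rotation":[0,0,0]},
  {"claw":1,"linear":[0.02,0,-0.02],"rotation":[0,0,0]},
  {"claw":1,"linear":[0.02,0,-0.02],"rotation":[0,0,0]},
  {"claw":1,"linear":[0,0,0],"rotation":[0,0,0]},
  {"claw":1,"linear":[0,0,0],"rotation":[0,0,0]},
  {"claw":1,"linear":[0,0,0],"rotation":[0,0,0]},
  {"claw":1,"linear":[0,0,0],"rotation":[0,0,0]},
], newtons=35)

```text
time: 22.45
position: [0.4234, 0.2996, 0.0517]
tool_rot: [0.113, 1.562, -0.109]
ft_force: [0.8, 0.2, -1.0]
grip_width: 0.359
```

```bash
python3 -c "
from h import *
go('p105',.052);go('a',.2)"
```

```text
22.45 pos [0.4234 0.2996 0.0517] units to p105 [-0.01 -0.05  0.02] turn [-0.001  0.004 -0.002] w 31.2 F [ 0.8  0.2 -1. ]
22.45 pos [0.4234 0.2996 0.0517] units to a [-5.9  -6.29  9.09] turn [-0.001  0.004 -0.002] w 31.2 F [ 0.8  0.2 -1. ]
```

Request:
play_rows([
  {"claw":1,"linear":[-0.3,0,0],"rotation":[0,0,0]},
  {"claw":1,"linear":[-0.7,0,0],"rotation":[0,0,0]},
  {"claw":1,"linear":[-1,0,0],"rotation":[0,0,0]},
  {"claw":1,"linear":[-1,-0.2,0.2],"rotation":[0,0,0]},
  {"claw":1,"linear":[-1,-0.6,0.5],"rotation":[0,0,0]},
  {"claw":1,"linear":[-0.6,-0.8,0.7],"rotation":[0,0,0]},
  {"claw":1,"linear":[0,-0.8,0.8],"rotation":[0,0,0]},
  {"claw":1,"linear":[0,-0.8,0.9],"rotation":[0,0,0]},
  {"claw":1,"linear":[0,-0.7,0.9],"rotation":[0,0,0]},
  {"claw":1,"linear":[0,-0.6,0.9],"rotation":[0,0,0]},
])

```text
time: 23.28
position: [0.5235, 0.1722, 0.1731]
tool_rot: [0.095, 1.569, -0.097]
ft_force: [-0.1, 1.0, -4.2]
grip_width: 0.358
```

```bash
python3 -c "
from h import *
go('a',.0687)"
```

```text
23.28 pos [0.5235 0.1722 0.1731] units to a [ 4.17 -1.91  4.34] turn [ 0.011 -0.     0.001] w 31.2 F [-0.1  1.  -4.2]
```

Request:
play_rows([
  {"claw":1,"linear":[0,-0.5,0.9],"rotation":[0.005,0,0]},
  {"claw":1,"linear":[0,-0.45,0.9],"rotation":[0.004,0,0]},
  {"claw":1,"linear":[0,-0.3,0.9],"rotation":[0,0,0]},
  {"claw":1,"linear":[0,-0.2,0.8],"rotation":[0,0,0]},
  {"claw":1,"linear":[0,-0.1,0.5],"rotation":[0,0,0]},
  {"claw":1,"linear":[0.2,0,0.1],"rotation":[0,0,0]},
  {"claw":1,"linear":[0.2,0,0],"rotation":[0,0,0]},
  {"claw":1,"linear":[0,0,0],"rotation":[0,0,0]},
])

```text
time: 23.95
position: [0.6258, 0.1063, 0.1604]
tool_rot: [0.113, 1.573, -0.122]
ft_force: [-0.4, 0.1, -3.3]
grip_width: 0.361
```

```bash
python3 -c "
from h import *
go('a',.0687)"
```

```text
23.95 pos [0.6258 0.1063 0.1604] units to a [ 3.67  0.22 -0.03] turn [-0.007 -0.003  0.004] w 31.4 F [-0.4  0.1 -3.3]
```

Request:
play_rows([
  {"claw":1,"linear":[0.2,0.2,0],"rotation":[-0.006,-0.002,0.003]},
  {"claw":1,"linear":[0.6,0,0],"rotation":[0,0,0]},
  {"claw":1,"linear":[0.7,0,0],"rotation":[0,0,0]},
  {"claw":1,"linear":[0.7,0,0],"rotation":[0,0,0]},
  {"claw":1,"linear":[0.5,0,0],"rotation":[0,0,0]},
  {"claw":1,"linear":[0.2,0,0],"rotation":[0,0,0]},
  {"claw":1,"linear":[0,0,0],"rotation":[0,0,0]},
  {"claw":1,"linear":[0,0,0],"rotation":[0,0,0]},
])

```text
time: 24.62
position: [0.619, 0.1202, 0.0849]
tool_rot: [0.1, 1.573, -0.098]
ft_force: [0.0, 0.3, -3.3]
grip_width: 0.36
```

```bash
python3 -c "
from h import *
go('a',.0687)"
```

```text
24.62 pos [0.619  0.1202 0.0849] units to a [ 0.65 -0.32  0.3 ] turn [ 0.009 -0.003 -0.   ] w 31.3 F [ 0.   0.3 -3.3]
```

Request:
play_rows([
  {"claw":1,"linear":[0.1,-0.28,0.25],"rotation":[0.008,-0.002,0]},
  {"claw":1,"linear":[0.2,0,0],"rotation":[0,0,0]},
  {"claw":1,"linear":[0.1,0,0],"rotation":[0,0,0]},
  {"claw":1,"linear":[0,0,0],"rotation":[0,0,0]},
])

```text
time: 24.95
position: [0.6269, 0.112, 0.0771]
tool_rot: [0.111, 1.564, -0.109]
ft_force: [-0.2, 0.2, -3.0]
grip_width: 0.364
```

```bash
python3 -c "
from h import *
go('a',.0687)"
```

```text
24.95 pos [0.6269 0.112  0.0771] units to a [ 0.34 -0.03 -0.06] turn [-0.     0.003 -0.001] w 31.7 F [-0.2  0.2 -3. ]
```

Request:
play_rows([
  {"claw":1,"linear":[0.15,-0.02,-0.04],"rotation":[0,0.003,0]},
  {"claw":1,"linear":[0.15,0,0],"rotation":[0,0,0]},
  {"claw":1,"linear":[0.14,0,0],"rotation":[0,0,0]},
  {"claw":1,"linear":[0.12,0,0],"rotation":[0,0,0]},
])

```text
time: 25.28
position: [0.6273, 0.1118, 0.0685]
tool_rot: [0.112, 1.566, -0.111]
ft_force: [-10.4, -3.5, 24.1]
grip_width: 0.36
```

```bash
python3 -c "
from h import *
go('a',.0687)"
```

```text
25.28 pos [0.6273 0.1118 0.0685] units to a [-0.01 -0.03 -0.08] turn [-0.001  0.001 -0.   ] w 31.3 F [-10.4  -3.5  24.1]
```

In contact and 2 mm from centre. Release, then rise clear.

Request:
play_rows([
  {"claw":1,"linear":[0,0,0],"rotation":[0,0,0]},
  {"claw":0,"linear":[0,0,0],"rotation":[0,0,0]},
  {"claw":0,"linear":[0.02,0,0],"rotation":[0,0,0]},
  {"claw":0,"linear":[0.02,0,0],"rotation":[0,0,0]},
  {"claw":0,"linear":[0,0,-0.02],"rotation":[0,0,0]},
  {"claw":0,"linear":[0,0,-0.02],"rotation":[0,0,0]},
  {"claw":0,"linear":[0,0,-0.02],"rotation":[0,0,0]},
  {"claw":0,"linear":[0,0,0],"rotation":[0,0,0]},
  {"claw":0,"linear":[0,0,0],"rotation":[0,0,0]},
])

```text
time: 26.03
position: [0.628, 0.1134, 0.0698]
tool_rot: [0.112, 1.561, -0.109]
ft_force: [1.2, -0.5, -0.2]
grip_width: 0.885
```

```bash
python3 -c "
from h import *
go('a',.0687)"
```

```text
26.03 pos [0.628  0.1134 0.0698] units to a [ 0.04 -0.1  -0.09] turn [-0.001  0.005 -0.002] w 77.0 F [ 1.2 -0.5 -0.2]
```

Request:
play_rows([
  {"claw":0,"linear":[-0.4,-0.03,-0.05],"rotation":[0,0.004,0]},
  {"claw":0,"linear":[-0.8,0,0],"rotation":[0,0,0]},
  {"claw":0,"linear":[-1,0,0],"rotation":[0,0,0]},
  {"claw":0,"linear":[-1,0,0],"rotation":[0,0,0]},
  {"claw":0,"linear":[-1,0,0],"rotation":[0,0,0]},
  {"claw":0,"linear":[-0.6,0,-0.2],"rotation":[0,0,0]},
  {"claw":0,"linear":[0,0.4,-0.6],"rotation":[0,0,0]},
  {"claw":0,"linear":[0,0.8,-0.8],"rotation":[0,0,0]},
  {"claw":0,"linear":[0,1,-0.8],"rotation":[0,0,0]},
  {"claw":0,"linear":[0,1,-0.8],"rotation":[0,0,0]},
])

```text
time: 26.87
position: [0.5615, 0.1959, 0.2017]
tool_rot: [0.124, 1.565, -0.122]
ft_force: [0.2, 1.0, 0.1]
grip_width: 1.0
```

Request:
play_rows([
  {"claw":0,"linear":[0,1,-0.7],"rotation":[0,0,0]},
  {"claw":0,"linear":[0,1,-0.7],"rotation":[0,0,0]},
  {"claw":0,"linear":[0,1,-0.5],"rotation":[0,0,0]},
  {"claw":0,"linear":[0,1,0],"rotation":[0,0,0]},
  {"claw":0,"linear":[0,0.6,0],"rotation":[0,0,0]},
  {"claw":0,"linear":[0,0,0],"rotation":[0,0,0]},
  {"claw":0,"linear":[0,0,0],"rotation":[0,0,0]},
])

```text
time: 27.45
position: [0.5239, 0.3308, 0.21]
tool_rot: [0.117, 1.561, -0.109]
ft_force: [0.7, -0.8, 0.4]
grip_width: 1.002
```

```bash
python3 -c "
from h import *
go('a',.0687)
t=get_image('top');s=get_image('scene')
a=cv2.resize(np.clip(t[155:225,220:420].astype(float)*1.6,0,255).astype(np.uint8),None,fx=4,fy=4,interpolation=cv2.INTER_CUBIC)
b=cv2.resize(s[140:250,220:440],(800,400)[:2][0:1]+(310,),interpolation=cv2.INTER_CUBIC) if 0 else cv2.resize(s[165:245,225:425],None,fx=4,fy=4,interpolation=cv2.INTER_CUBIC)
for i,(n,h) in enumerate(dict(a=105,b=85,c=65,d=45).items()):
    p=(*POS[n],.017+h/1e3)
    for n2,im,o in(('top',a,(220,155)),('scene',b,(225,165))):
        q=(proj(n2,p)[0]-o)*4+1.5; cv2.drawMarker(im,tuple(int(x) for x in q),(0,0,255),cv2.MARKER_CROSS,10,1)
cv2.imwrite('pics/fin.png',np.vstack([a,b])); print(a.shape,b.shape)"
```

```text
27.45 pos [0.5239 0.3308 0.21  ] units to a [ 5.64 -8.13  5.24] turn [-0.003  0.004 -0.004] w 87.2 F [ 0.7 -0.8  0.4]
(280, 800, 3) (320, 800, 3)
```

View pics/fin.png

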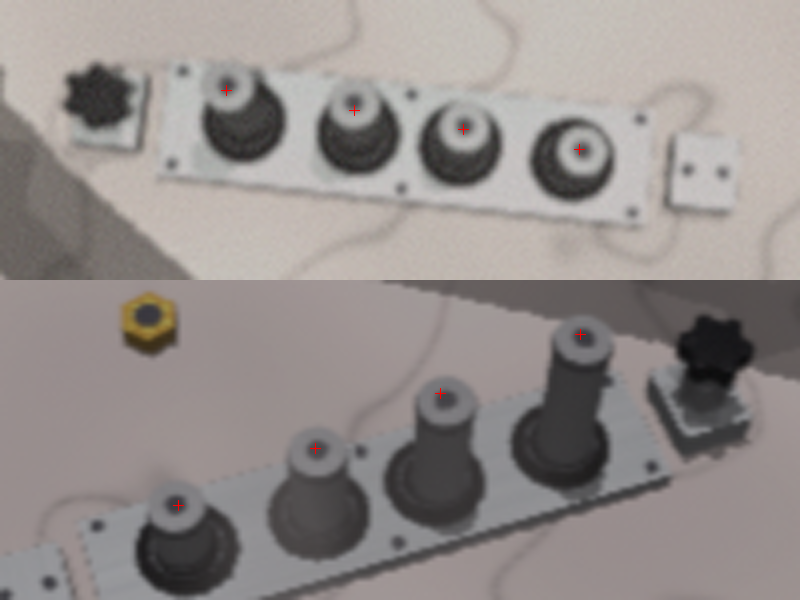

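All four pillars stand upright on their pads. Their top discs lie within about 2 image pixels (about 5 mm or less) of the predicted centres, marked by red crosses. The 85 is the farthest off, at crop (445,400) against (440,393). The knob column is next to the 105, and the arm is clear.

```bash
python3 -c "
from bench import *
print(close_job())"
```

```text
the job is handed in; nothing more can be done
None
```

The four pillars stand on the rail in height order, and I handed the job in at about 27.5 s of the 104 s allowed. From the knob column, the order is 105 mm on pad a, 85 on b, 65 on c and 45 on d. I lowered each one until the wrist force showed it touching the pad, then released it.

**Last checks:**
- **Position:** both cameras showed every pillar upright on its pad. The top centres were about 5 mm or less from target, against the 13 mm allowed; the 85 mm pillar was the farthest off.
- **Contact height:** at each set-down the fingers' height matched the expected pad height to within about 1 mm.
- **Release:** the fingers were fully open, the force reading was back to its normal noise, and the arm was clear of everything.

**Failed or disagreed:** none of the final checks failed. The arm crept a few millimetres between commands, and I corrected that before each grasp and set-down. The 85 mm pillar was pressed onto its pad with about 35 N before I let go, because smaller downward steps were not showing contact.

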